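# Index the bow stick one facet and bolt the indexing head

### The job

On the bow maker's indexing head, wind the worm crank clockwise (seen from above) until the red slot of the notched wheel has come up to the top, in line with the sliding bolt, and then slide the bolt by its brass knob through the red slot fully home into its keeper. Let go of everything, and leave the loose tools and parts on the bench where they are.

Things in the scene. Friction and masses are not known exactly. Their poses are not given: they have to be found in the camera images.
- head: green indexing head, fixed. Origin on the bench top under the middle of the notched wheel; x level along the spindle, the way the bolt slides to lock, y to the crank tower, z up. In this frame (mm): base plate x -158..88, y -71..115; bolt pedestal x -155..-30, y -18..18, z to 106; crank tower 44 square at x 0, y 84, z to 134, joined by a low worm housing; a red-brown stick runs from the wheel to x 167 at z 68
- crank_axis (a point): fixed point on the crank's upright axis (head frame x 0, y 84, z 182), at the height of the middle of the crank's grip
- grip_mid (a point): middle of the crank's black upright grip: a cylinder 16 in diameter, 42 tall (head z 158.5 to 200.5), 36 from the crank's axis. It spins freely on its own pin, so it can be held firmly and carried round the circle without turning the hand. The crank's arm beneath it has its top at z 157
- crank (a joint): angle of the worm crank, rad, growing clockwise seen from above; stops at -30 and 15. At 0 the grip lies along the head's +y from the crank's axis; at angle a it lies at head x = 36 sin a, y = 84 + 36 cos a (mm). It turns lightly (about 1.5 N at the grip) and stays where it is left
- wheel (a joint): angle of the notched wheel, rad = crank angle / 30 (cannot be turned by pushing the wheel). 0: the red slot is straight up, in line with the bolt. It starts 0.42 to 0.68 short of that (negative), 2 to 3.3 turns of the crank. Clockwise cranking raises it and carries the red slot from the head's -y side up to the top
- red_slot (a point): middle of the one red-painted slot in the rim of the notched steel wheel, 47 from the wheel's centre; at the top it is at head y 0, z 115. The wheel is about 104 in diameter, 12 thick, upright across the head's x at x 0, centre z 68, with eight slots 15 wide, 13 deep, 45 degrees apart
- bolt (a joint): travel of the steel bolt, m, towards the wheel and keeper (head +x); 0 fully back, 0.040 (its stop) fully home. Starts at 0 to 0.005. Slides with about 1.5 N, stays where it is left. The bolt is 10 x 10; the wheel stops it at about 0.010 unless a slot is in line within about 2.5 mm
- bolt_knob (a point): on the axis of the bolt's upright brass knob, at head z 143: a cylinder 14 in diameter from the bolt (z 118) up to z 157. At bolt travel t it lies at head x = -115 + t (mm), y 0. Two guide loops over the bolt, at x -144 and -46 (12 long, 24 wide across y), reach up to z 125
- bolt_tip (a point): tip of the bolt, on its centre line, head z 113; at travel 0 it lies at head x -16, at 40 mm it lies at x 24, in the keeper
- keeper (a point): middle of the keeper, an open-topped brass fork 14 long on the far side of the wheel, head x 21, y 0, z 113, cheeks up to z 126
- plane: a small rosewood block plane, 110 x 32 x 42, 0.2 kg, loose; origin at the centre of its underside; leave it alone
- frog_blank: a black ebony block with a white dot, 50 x 18 x 22, loose; origin at the centre of its underside; leave it alone
- burnisher: a turned pale-wood handle standing up, 46 across, 58 tall, loose; origin at the centre of its underside; leave it alone
- button_cup: a small glass cup, 56 across, 40 tall, loose; origin at the centre of its underside; leave it alone
- file: a flat file with a wooden handle, 200 long, 18 tall, lying along its x, loose; leave it alone
- chisel: a slim tool with a wooden handle, 180 long, lying along its x, loose; leave it alone
- wedge: a rosewood block, 60 x 30 x 30, loose; origin at the centre of its underside; leave it alone

How it is judged:
By the outcome, as a careful person would: the job done as asked, in the order asked, and still so for the second after the job is handed in, with the robot touching nothing.
It also fails if it takes over 64 s, if anything falls off the work surface, if the arm or the gripper's body presses on something with over 40 N, if the wrist force passes 120 N, or if a joint passes its speed limit or range.

### The arm

A 6-joint arm with a two-finger parallel gripper is mounted at the origin on the work surface. World frame = base frame: x ahead of the robot, y to its left, z up, the work surface at z = 0. Lengths are in m, angles in degrees, forces in N, time in s.
With the tool pointing down it reaches from about 0.375 to 0.9 m from the base axis. Payload 3.1 kg.
Tool frame: the origin (TCP) lies midway between the tips of the shut fingers; the grasp point (between the pads) lies 19 mm behind it; z points along the fingers, y is the line along which they close (so a half turn about z gives the same grasp; the last joint's range is limited). The gripper opens to 87 mm and grips with 3 to 60 N. Pads are 19 mm wide; open, the fingers measure 117 mm over their backs; the gripper's body (75 mm by 190 mm) begins 51 mm behind the grasp point.
Start: joints at [-77.321, 30.224, 82.088, -0, 67.689, -10.227], TCP at [0.243, -0.576, 0.223] pointing down, gripper open.
Joint ranges: [-176.69, 176.69], [-43.24, 126.21], [12.49, 139.97], [-82, 262], [0, 151.66], [-163.58, 163.58]. Speed limits (degrees/s): [159.86, 159.86, 180, 180, 180, 180].

### API

Orientations are given as a 3x3 rotation matrix whose columns are the frame's x, y, z axes.
In Python, from rig import read_state, capture, camera_info, hand_in gives the robot as it stands.
- The arm moves only by the tool drive_tool, never from a script. Its argument "motion" is a list of rows, each a list of 2 entries, a list of its own where there are three numbers: the shift along the tool's x, y, z in mm, then the turn, a rotation vector about the tool's x, y, z in rad. A call has 1 to 5 rows; each row shifts and turns the commanded pose from where the row before left it, along the tool's axes as they then stand; what a row does not reach is not made up. A row lasts 1/10 s, in which the tool goes at most 50 mm and 8.59 degrees, less where a joint would pass 70% of its speed; a pose out of reach is approached as far as the arm can. A call is refused whole if a number of a shift passes 50 or a number of a turn 0.15, either way. A call with a gripper value outside its range is refused whole. "gripper" is the opening, from 0 (shut) to 1 (fully open), set as the call begins (left out, the last holds). The fingers move at their own pace and stop on an object; the grip force is fixed at half the most. Time passes only in rows, so rows that do not move let the fingers close. It gives the time, the measured TCP pose, the force, the opening and the grip force at its end, in the units of the state.
- read_state(): the state, without advancing time (a new reading comes with each control period).
- capture(name): name is "side" or "top" or "wrist"; returns the picture (384x512x3 uint8, red, green, blue); there is no depth.
- camera_info(name): a dict with "fovy" (degrees; the focal length in pixels is half the picture's height over the tangent of half this angle, whatever the lens; pixels are square), "cx", "cy" (the principal point, pixels), "xyz" and "orientation" of the camera in the world; the wrist camera has in their place "T_tool_cam" (4x4, takes a point from camera to tool coordinates, whose origin is the TCP and whose axes are the flange's). Camera axes: x right, y down, z forward; pixel columns grow to the right and rows downward; lengths in m; the calibration is good to about 2 mm. A picture is of the moment at which its call begins: read the wrist's pose just before it. camera_info takes no time and is no camera call.
- hand_in(): hands the job in; it is judged then, once.
The state is a dict: "time_s": time; "joint_positions": joint angles; "qvel": joint speeds; "tau": joint torques, N m; "position": TCP position; "tcp_rot": TCP orientation; "force": force on the tool from outside, world axes, zero at the start; "moment": the same for the moment, N m; "opening": opening from 0.0 (shut) to 1.0 (fully open); "grasp_force": force on a finger pad.
Only numpy, scipy, OpenCV 4.12 (cv2) and the standard library are available. Lean on these libraries where they do the work, as an engineer would, in place of code of your own. Each camera call takes 0.05 s, during which the arm holds its last target. There are 200 camera calls.

## Working session

There is one attempt and no reset: what is moved stays moved. The work goes in short steps, Python scripts to look and compute and a tool call to move; the robot and the scene stay as the last step left them, time stands still between calls to the robot, and variables do not carry over. Pictures are saved under pics/ and viewed, at most 10 in all, crops included, and the job is handed in when it is done.

Besides the shell and the picture viewer there is one more tool, called after ">>>" as name(argument=value, ...), one argument or row to a line, values as JSON. drive_tool: Moves the arm, as the interface text tells. Its arguments: {"type":"object","properties":{"motion":{"type":"array","items":{"type":"array"}},"gripper":{"type":"number"}},"required":["motion"]}

```bash
mkdir -p pics; python3 - <<'E'
from rig import *
import cv2,numpy as np
s=read_state();print(s['time_s'],s['position'],np.round(s['tcp_rot'],3).tolist(),s['opening'])
for n in("side","top"):
    p=capture(n);cv2.imwrite(f"pics/{n}0.png",p[:,:,::-1]);c=camera_info(n);print(n,c)
print(camera_info("wrist"))
E
```

```text
0.0 [ 0.24316411 -0.57497487  0.22154937] [[0.921, 0.389, -0.0], [0.389, -0.921, 0.002], [0.0, -0.002, -1.0]] 0.9971556364930166
side {'fovy': 47.115024352448714, 'cx': 251.9092245115584, 'cy': 189.98808493306677, 'xyz': array([0.03387016, 0.47908525, 0.98783153]), 'orientation': array([[-0.70650309, -0.54936084,  0.44615699],
       [-0.70770425,  0.54588569, -0.44851256],
       [ 0.00284452, -0.6326227 , -0.77445492]])}
top {'fovy': 46.599923291622744, 'cx': 249.26653263625937, 'cy': 187.66771490882374, 'xyz': array([ 0.39047671, -0.00943474,  1.45651994]), 'orientation': array([[-0.02267588, -0.99290829,  0.11670018],
       [-0.99968073,  0.02121802, -0.01371975],
       [ 0.01114631, -0.11697403, -0.99307242]])}
{'fovy': 70.11602781617734, 'cx': 257.9756181596094, 'cy': 189.67127991533974, 'T_tool_cam': array([[-3.43798651e-04, -9.55037821e-01, -2.96483799e-01,
         8.26920123e-02],
       [ 9.99999926e-01, -2.77417157e-04, -2.65966465e-04,
         8.73113212e-05],
       [ 1.71758341e-04, -2.96483868e-01,  9.55037846e-01,
        -1.62399427e-01],
       [ 0.00000000e+00,  0.00000000e+00,  0.00000000e+00,
         1.00000000e+00]])}
```

View pics/top0.png

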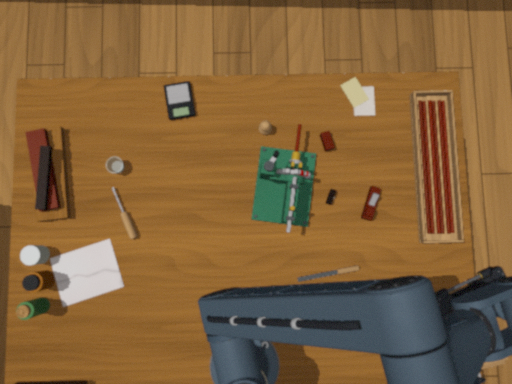

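View pics/side0.png

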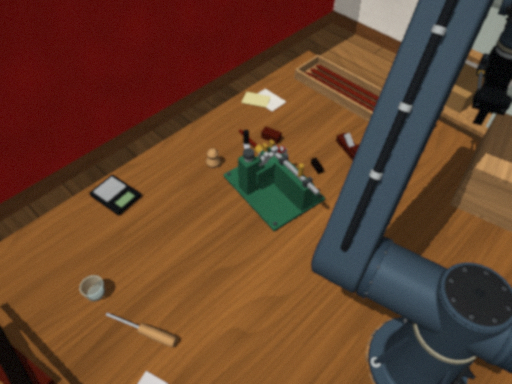

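```bash
cat > h.py <<'E'
from rig import *
import cv2,numpy as np
def cam(n,s=None):
    c=camera_info(n);f=192/np.tan(np.radians(c['fovy']/2))
    if n=='wrist':
        s=s or read_state();T=np.eye(4);T[:3,:3]=s['tcp_rot'];T[:3,3]=s['position'];T=T@c['T_tool_cam'];R,t=T[:3,:3],T[:3,3]
    else:R,t=c['orientation'],c['xyz']
    return f,c['cx'],c['cy'],R,t
def ray(C,u,v,z):
    f,cx,cy,R,t=C;d=R@[(u-cx)/f,(v-cy)/f,1];return t+d*(z-t[2])/d[2]
def proj(C,p):
    f,cx,cy,R,t=C;q=R.T@(np.asarray(p)-t);return np.array([cx+f*q[0]/q[2],cy+f*q[1]/q[2]])
def HW(h,p): # head mm->world m
    x,y,a=h;c,s=np.cos(a),np.sin(a);return np.array([x+(c*p[0]-s*p[1])/1e3,y+(s*p[0]+c*p[1])/1e3,p[2]/1e3])
E
python3 - <<'E'
from h import *
p=cv2.imread('pics/top0.png');C=cam('top')
hsv=cv2.cvtColor(p,cv2.COLOR_BGR2HSV)
m=cv2.inRange(hsv,(65,90,30),(90,255,255));m[:,:200]=0;m[300:]=0
n,l,st,ce=cv2.connectedComponentsWithStats(m);
m=cv2.morphologyEx(m,cv2.MORPH_CLOSE,np.ones((9,9)))
c=max(cv2.findContours(m,0,2)[0],key=cv2.contourArea);r=cv2.minAreaRect(c);print(r)
b=cv2.boxPoints(r);print(b);q=np.array([ray(C,u,v,.01) for u,v in b]);print(q.round(3))
print(np.linalg.norm(np.diff(q,axis=0),axis=1))
cv2.imwrite('pics/topc.png',cv2.resize(p[110:250,235:335],None,fx=6,fy=4.2*6/4.2*0.7,interpolation=2) if 0 else cv2.resize(p[110:245,225:350],None,fx=4.4,fy=4.4,interpolation=2))
E
```

```text
((283.7695007324219, 186.10037231445312), (55.184715270996094, 72.42993927001953), 7.431407928466797)
[[251.72488 218.44238]
 [261.09293 146.62082]
 [315.81412 153.75836]
 [306.44608 225.57993]]
[[ 0.46  -0.035  0.01 ]
 [ 0.696 -0.072  0.01 ]
 [ 0.668 -0.252  0.01 ]
 [ 0.433 -0.212  0.01 ]]
[0.23906708 0.18223176 0.23897467]
```

View pics/topc.png

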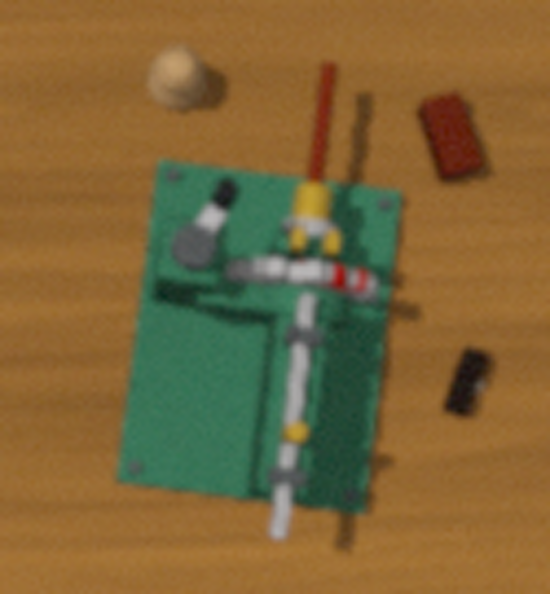

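>>> drive_tool(
  motion=[
    [[42,-23,-7],[0,0,0]],
    [[42,-23,-7],[0,0,0]],
    [[42,-23,-7],[0,0,0]],
    [[42,-23,-7],[0,0,0]],
    [[42,-23,-7],[0,0,0]],
  ],
  gripper=1,
)

```text
time_s: 0.6
position: [0.3927, -0.3862, 0.2574]
tcp_rot: [[0.921, 0.389, -0.0], [0.389, -0.921, 0.001], [-0.0, -0.001, -1.0]]
force: [0.6, 0.3, -0.1]
opening: 0.999
grasp_force: 0.0
```

>>> drive_tool(
  motion=[
    [[42,-23,-7],[0,0,0]],
    [[42,-23,-7],[0,0,0]],
    [[42,-23,-7],[0,0,0]],
    [[42,-23,-7],[0,0,0]],
    [[42,-23,-7],[0,0,0]],
  ],
)

```text
time_s: 1.1
position: [0.5413, -0.1984, 0.2925]
tcp_rot: [[0.921, 0.389, -0.001], [0.389, -0.921, 0.0], [-0.001, -0.001, -1.0]]
force: [0.4, -2.5, -0.2]
opening: 1.003
grasp_force: 0.0
```

>>> drive_tool(
  motion=[
    [[42,-23,-7],[0,0,0]],
    [[0,0,0],[0,0,0.14]],
    [[0,0,0],[0,0,0.14]],
    [[0,0,0],[0,0,0.14]],
    [[0,0,0],[0,0,0.14]],
  ],
)

```text
time_s: 1.6
position: [0.5701, -0.1623, 0.2989]
tcp_rot: [[0.986, -0.165, -0.001], [-0.165, -0.986, 0.001], [-0.001, -0.0, -1.0]]
force: [-0.2, -0.6, 0.5]
opening: 1.0
grasp_force: 0.0
```

```bash
python3 - <<'E'
from h import *
import pickle
s=read_state();p=capture('wrist');pickle.dump(s,open('s1.pkl','wb'));cv2.imwrite('pics/w1.png',p[:,:,::-1])
C=cam('wrist',s);h=(.595,-.170,np.radians(-9.2))
for n,q in dict(knob=(-113,0,157),hubtop=(0,84,157),keeper=(21,0,126),gripz=(31,66,200.5),c1=(88,-71,10),c2=(88,115,10)).items():print(n,proj(C,HW(h,q)).round())
E
```

```text
knob [262. 247.]
hubtop [187. 158.]
keeper [261. 136.]
gripz [192. 134.]
c1 [306.  83.]
c2 [186.  84.]
```

View pics/w1.png

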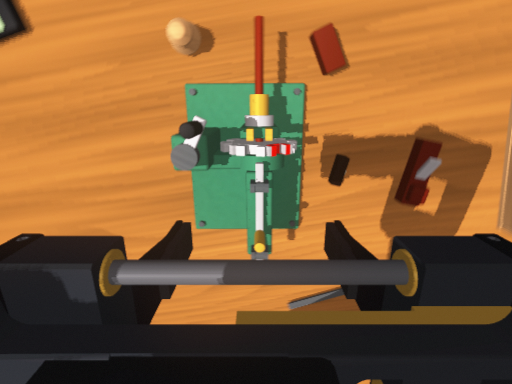

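```bash
python3 - <<'E'
from h import *
import pickle
from scipy.optimize import least_squares
s=pickle.load(open('s1.pkl','rb'));C=cam('wrist',s);p=cv2.imread('pics/w1.png')
hsv=cv2.cvtColor(p,cv2.COLOR_BGR2HSV)
m=cv2.inRange(hsv,(0,0,0),(180,255,55));sub=m[100:145,165:215]
n,l,st,ce=cv2.connectedComponentsWithStats(sub);print(st[1:],ce[1:]+[165,100])
m=cv2.inRange(hsv,(18,120,120),(32,255,255));sub=m[235:258,245:275];n,l,st,ce=cv2.connectedComponentsWithStats(sub);print(st[1:],ce[1:]+[245,235])
R=s['tcp_rot'];P=s['position']
for n,(u,v,z) in dict(grip=(190,128,.2005),hub=(184,154,.157),knob=(259.5,246,.157)).items():
  w=ray(C,u,v,z);print(n,w.round(4),'tool mm',(R.T@(w-P)*1e3).round(1))
h=(.5955,-.1675,np.radians(-9.5))
for q in((0,84,157),(-113,0,157),(167,0,68),(88,-71,8),(88,115,8)):print(q,proj(C,HW(h,q)).round(1))
cv2.imwrite('pics/w1c.png',cv2.resize(p[70:270,150:320],None,fx=3,fy=3,interpolation=2))
E
```

```text
[[ 22  22  16  16 135]] [[195.42962963 127.92592593]]
[[  9   0  12  18 157]
 [  2  11   1   7   7]
 [ 26  10   1   6   6]
 [ 26  17   1   1   1]] [[258.75159236 243.84076433]
 [247.         249.        ]
 [271.         247.5       ]
 [271.         252.        ]]
grip [ 0.6415 -0.1094  0.2005] tool mm [ 61.9 -63.9  98.4]
hub [ 0.6132 -0.085   0.157 ] tool mm [ 29.9 -83.3 141.9]
knob [ 0.4855 -0.1495  0.157 ] tool mm [-85.4   1.4 142.1]
(0, 84, 157) [184.6 157.4]
(-113, 0, 157) [259.2 247.1]
(167, 0, 68) [259.2  12.2]
(88, -71, 8) [304.9  83.3]
(88, 115, 8) [184.7  83.3]
```

View pics/w1c.png

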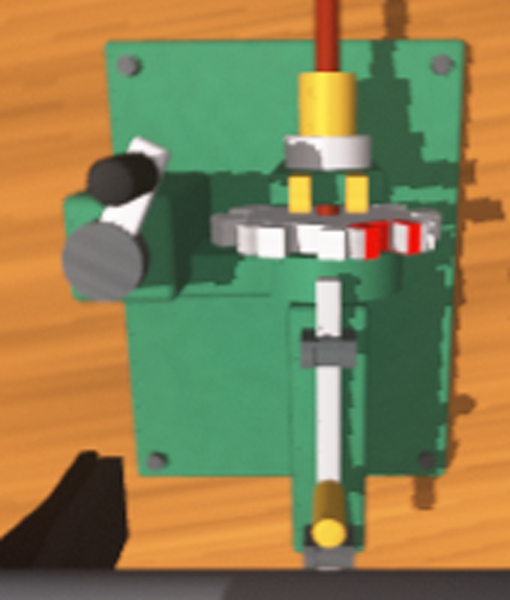

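>>> drive_tool(
  motion=[
    [[29.5,-34,0],[0,0,0]],
    [[29.5,-34,0],[0,0,0]],
    [[0,0,30],[0,0,0]],
    [[0,0,30],[0,0,0]],
    [[0,0,0],[0,0,0]],
  ],
)

```text
time_s: 2.15
position: [0.6362, -0.1035, 0.2343]
tcp_rot: [[0.988, -0.157, -0.011], [-0.157, -0.988, 0.004], [-0.011, -0.002, -1.0]]
force: [-0.7, -0.8, -0.2]
opening: 1.004
grasp_force: 0.0
```

```bash
python3 - <<'E'
from h import *
s=read_state();p=capture('wrist');C=cam('wrist',s);cv2.imwrite('pics/w2.png',p[:,:,::-1]);print(s['position'],s['force'])
h=(.5955,-.1675,np.radians(-9.5))
print('grip pred',proj(C,HW(h,(32.8,69.1,200.5))),'TCP axis at grip top',proj(C,s['position']+s['tcp_rot']@[0,0,s['position'][2]-.2005]),'hub',proj(C,HW(h,(0,84,157))),proj(C,HW(h,(0,84,170))))
q=p[100:384,120:400,::-1];cv2.imwrite('pics/w2c.png',cv2.resize(q,None,fx=2,fy=2,interpolation=2))
E
```

```text
[ 0.63615277 -0.1035498   0.23434167] [-0.69008605 -0.76274584 -0.1583191 ]
grip pred [259.59067927 212.0193502 ] TCP axis at grip top [258.58365348 216.37382141] hub [243.54642271 226.11752195] [242.80432262 232.29745815]
```

View pics/w2c.png

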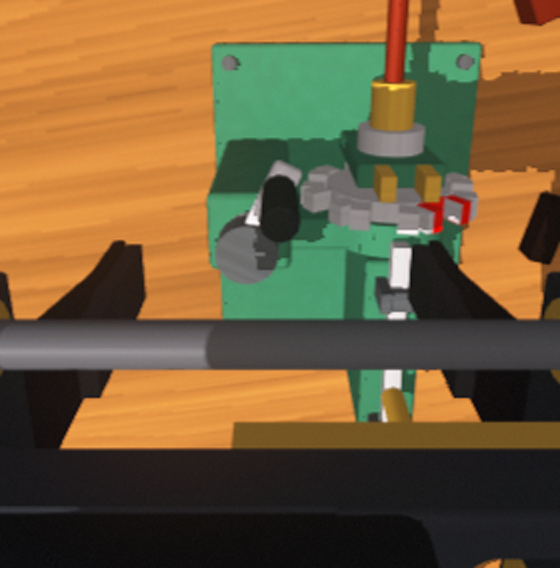

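>>> drive_tool(
  motion=[
    [[3,1,20],[0,0,0]],
    [[0,0,20],[0,0,0]],
    [[0,0,0],[0,0,0]],
    [[0,0,0],[0,0,0]],
  ],
)

```text
time_s: 2.6
position: [0.6429, -0.1071, 0.201]
tcp_rot: [[0.987, -0.159, 0.002], [-0.159, -0.987, -0.001], [0.002, 0.0, -1.0]]
force: [0.7, -0.3, -0.2]
opening: 1.0
grasp_force: 0.0
```

>>> drive_tool(
  motion=[
    [[-4,-2,16],[0,0,0]],
    [[0,0,14],[0,0,0]],
    [[0,0,0],[0,0,0]],
    [[0,0,0],[0,0,0]],
    [[0,0,0],[0,0,0]],
  ],
)

```text
time_s: 3.1
position: [0.6394, -0.1043, 0.1705]
tcp_rot: [[0.987, -0.16, 0.002], [-0.16, -0.987, -0.001], [0.002, 0.0, -1.0]]
force: [-0.2, 0.1, -0.1]
opening: 0.997
grasp_force: 0.0
```

>>> drive_tool(
  motion=[
    [[0,0,0],[0,0,0]],
    [[0,0,0],[0,0,0]],
    [[0,0,0],[0,0,0]],
    [[0,0,0],[0,0,0]],
    [[0,0,0],[0,0,0]],
  ],
  gripper=0,
)

```text
time_s: 3.6
position: [0.6387, -0.1039, 0.1696]
tcp_rot: [[0.987, -0.159, 0.0], [-0.159, -0.987, -0.0], [0.0, 0.0, -1.0]]
force: [-0.0, 0.4, 0.4]
opening: 0.63
grasp_force: 0.0
```

>>> drive_tool(
  motion=[
    [[0,0,0],[0,0,0]],
    [[0,0,0],[0,0,0]],
    [[0,0,0],[0,0,0]],
    [[0,0,0],[0,0,0]],
    [[0,0,0],[0,0,0]],
  ],
)

```text
time_s: 4.1
position: [0.6387, -0.1041, 0.1696]
tcp_rot: [[0.987, -0.159, 0.0], [-0.159, -0.987, -0.001], [0.0, 0.0, -1.0]]
force: [0.2, -0.1, -0.5]
opening: 0.172
grasp_force: 30.5
```

>>> drive_tool(
  motion=[
    [[0,0,0],[0,0,0]],
    [[0,0,0],[0,0,0]],
    [[0,0,0],[0,0,0]],
  ],
)

```text
time_s: 4.4
position: [0.6387, -0.1042, 0.1696]
tcp_rot: [[0.987, -0.16, 0.0], [-0.16, -0.987, -0.0], [0.0, 0.0, -1.0]]
force: [-1.2, -1.4, 0.1]
opening: 0.175
grasp_force: 30.0
```

>>> drive_tool(
  motion=[
    [[-8.3,11.7,0],[0,0,0]],
    [[-12.2,7.5,0],[0,0,0]],
    [[-12.3,2.2,0],[0,0,0]],
    [[-12.3,-2.2,0],[0,0,0]],
    [[-10.8,-6.25,0],[0,0,0]],
  ],
)

```text
time_s: 4.9
position: [0.5812, -0.1081, 0.1696]
tcp_rot: [[0.987, -0.161, 0.002], [-0.161, -0.987, 0.0], [0.002, -0.001, -1.0]]
force: [6.1, 3.0, -4.4]
opening: 0.171
grasp_force: 30.0
```

>>> drive_tool(
  motion=[
    [[-8,-9.6,0],[0,0,0]],
    [[-4.3,-11.7,0],[0,0,0]],
    [[0,-12.5,0],[0,0,0]],
    [[4.3,-11.7,0],[0,0,0]],
    [[8,-9.6,0],[0,0,0]],
  ],
)

```text
time_s: 5.4
position: [0.5904, -0.0531, 0.1696]
tcp_rot: [[0.987, -0.158, -0.001], [-0.158, -0.987, -0.002], [-0.001, 0.002, -1.0]]
force: [2.7, -6.7, -3.9]
opening: 0.172
grasp_force: 30.0
```

>>> drive_tool(
  motion=[
    [[10.8,-6.25,0],[0,0,0]],
    [[12.3,-2.2,0],[0,0,0]],
    [[12.3,2.2,0],[0,0,0]],
    [[10.8,6.25,0],[0,0,0]],
    [[8,9.6,0],[0,0,0]],
  ],
)

```text
time_s: 5.9
position: [0.642, -0.0706, 0.1694]
tcp_rot: [[0.987, -0.159, -0.003], [-0.159, -0.987, 0.002], [-0.003, -0.002, -1.0]]
force: [-4.6, -0.2, 2.4]
opening: 0.177
grasp_force: 30.0
```

>>> drive_tool(
  motion=[
    [[4.3,11.7,0],[0,0,0]],
    [[0,12.5,0],[0,0,0]],
    [[-4.3,11.7,0],[0,0,0]],
    [[-8,9.6,0],[0,0,0]],
    [[-10.8,6.25,0],[0,0,0]],
  ],
)

```text
time_s: 6.4
position: [0.6149, -0.12, 0.1695]
tcp_rot: [[0.987, -0.161, 0.001], [-0.161, -0.987, 0.001], [0.001, -0.001, -1.0]]
force: [0.9, 4.8, -0.7]
opening: 0.171
grasp_force: 30.0
```

>>> drive_tool(
  motion=[
    [[-12.3,2.2,0],[0,0,0]],
    [[-12.3,-2.2,0],[0,0,0]],
    [[-10.8,-6.25,0],[0,0,0]],
    [[-8,-9.6,0],[0,0,0]],
    [[-4.3,-11.7,0],[0,0,0]],
  ],
)

```text
time_s: 6.9
position: [0.5725, -0.0851, 0.1696]
tcp_rot: [[0.987, -0.16, 0.001], [-0.16, -0.987, -0.002], [0.002, 0.002, -1.0]]
force: [5.2, -1.8, -5.9]
opening: 0.176
grasp_force: 30.0
```

>>> drive_tool(
  motion=[
    [[0,-12.5,0],[0,0,0]],
    [[4.3,-11.7,0],[0,0,0]],
    [[8,-9.6,0],[0,0,0]],
    [[10.8,-6.25,0],[0,0,0]],
    [[12.3,-2.2,0],[0,0,0]],
  ],
)

```text
time_s: 7.4
position: [0.6141, -0.0486, 0.1695]
tcp_rot: [[0.987, -0.158, -0.004], [-0.158, -0.987, -0.002], [-0.003, 0.002, -1.0]]
force: [-3.2, -7.4, -0.7]
opening: 0.172
grasp_force: 30.0
```

>>> drive_tool(
  motion=[
    [[12.3,2.2,0],[0,0,0]],
    [[10.8,6.25,0],[0,0,0]],
    [[8,9.6,0],[0,0,0]],
    [[4.3,11.7,0],[0,0,0]],
    [[0,12.5,0],[0,0,0]],
  ],
)

```text
time_s: 7.9
position: [0.6428, -0.0962, 0.1694]
tcp_rot: [[0.987, -0.16, 0.0], [-0.16, -0.987, 0.002], [-0.0, -0.002, -1.0]]
force: [-2.3, 2.8, 1.4]
opening: 0.171
grasp_force: 30.0
```

>>> drive_tool(
  motion=[
    [[-4.3,11.7,0],[0,0,0]],
    [[-8,9.6,0],[0,0,0]],
    [[-10.8,6.25,0],[0,0,0]],
    [[-12.3,2.2,0],[0,0,0]],
    [[-12.3,-2.2,0],[0,0,0]],
  ],
)

```text
time_s: 8.4
position: [0.5912, -0.1161, 0.1696]
tcp_rot: [[0.987, -0.161, 0.004], [-0.161, -0.987, 0.0], [0.004, -0.001, -1.0]]
force: [4.9, 4.3, -4.0]
opening: 0.173
grasp_force: 30.0
```

>>> drive_tool(
  motion=[
    [[-10.8,-6.25,0],[0,0,0]],
    [[-8,-9.6,0],[0,0,0]],
    [[-4.3,-11.7,0],[0,0,0]],
    [[0,-12.5,0],[0,0,0]],
    [[4.3,-11.7,0],[0,0,0]],
  ],
)

```text
time_s: 8.9
position: [0.5808, -0.0613, 0.1696]
tcp_rot: [[0.987, -0.159, -0.0], [-0.159, -0.987, -0.002], [-0.0, 0.002, -1.0]]
force: [2.4, -4.4, -5.8]
opening: 0.174
grasp_force: 30.0
```

>>> drive_tool(
  motion=[
    [[8,-9.6,0],[0,0,0]],
    [[10.8,-6.25,0],[0,0,0]],
    [[12.3,-2.2,0],[0,0,0]],
    [[0,0,0],[0,0,0]],
    [[0,0,0],[0,0,0]],
  ],
)

```text
time_s: 9.4
position: [0.6151, -0.0489, 0.1695]
tcp_rot: [[0.987, -0.159, 0.0], [-0.159, -0.987, -0.001], [0.0, 0.0, -1.0]]
force: [0.3, -4.0, -0.6]
opening: 0.176
grasp_force: 30.0
```

```bash
python3 - <<'E'
from h import *
s=read_state();p=capture('wrist');C=cam('wrist',s);print(s['position'],s['force'])
h=(.5955,-.1675,np.radians(-9.5))
print('slot top',proj(C,HW(h,(0,0,115))))
c,sn=np.cos(h[2]),np.sin(h[2]);d=s['position'][:2]-[h[0],h[1]];x,y=(c*d[0]+sn*d[1])*1e3,(-sn*d[0]+c*d[1])*1e3;print('head',x,y,'a',np.degrees(np.arctan2(x,y-84)))
u,v=proj(C,HW(h,(0,0,115))).astype(int);u0=max(u-80,0);v0=max(v-70,0);q=p[v0:v0+150,u0:u0+190,::-1];cv2.imwrite('pics/w3c.png',cv2.resize(q,None,fx=4,fy=4,interpolation=2));print(u0,v0)
E
```

```text
[ 0.61507784 -0.04889796  0.16953701] [ 0.25340298 -3.96314996 -0.55821815]
slot top [400.36464533 207.28881534]
head -0.2656369481450448 120.2067592007512 a -0.4203525330001046
320 137
```

View pics/w3c.png

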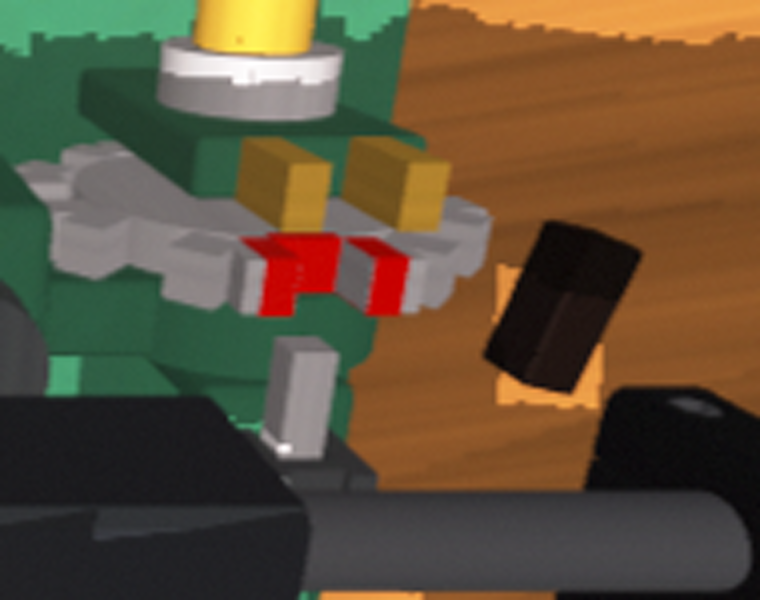

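>>> drive_tool(
  motion=[
    [[0,0,0],[0,0,0]],
    [[0,0,0],[0,0,0]],
    [[0,0,0],[0,0,0]],
    [[0,0,0],[0,0,0]],
    [[0,0,0],[0,0,0]],
  ],
  gripper=0.5,
)

```text
time_s: 9.95
position: [0.6142, -0.0484, 0.1696]
tcp_rot: [[0.987, -0.159, -0.0], [-0.159, -0.987, 0.0], [-0.0, -0.0, -1.0]]
force: [-0.1, 0.7, -0.5]
opening: 0.483
grasp_force: 0.0
```

>>> drive_tool(
  motion=[
    [[0,0,-20],[0,0,0]],
    [[0,0,-30],[0,0,0]],
    [[-28,30,0],[0,0,0]],
    [[-28,30,0],[0,0,0]],
    [[-28,30,0],[0,0,0]],
  ],
)

```text
time_s: 10.45
position: [0.5161, -0.1245, 0.2199]
tcp_rot: [[0.987, -0.158, 0.001], [-0.158, -0.987, -0.0], [0.001, 0.0, -1.0]]
force: [0.6, -0.6, -0.1]
opening: 0.497
grasp_force: 0.0
```

>>> drive_tool(
  motion=[
    [[-28,30,0],[0,0,0]],
    [[0,0,20],[0,0,0]],
    [[0,0,20],[0,0,0]],
    [[0,0,0],[0,0,0]],
    [[0,0,0],[0,0,0]],
  ],
)

```text
time_s: 10.95
position: [0.4847, -0.1493, 0.1797]
tcp_rot: [[0.987, -0.16, -0.0], [-0.16, -0.987, 0.0], [-0.0, -0.0, -1.0]]
force: [0.4, -0.7, -0.8]
opening: 0.501
grasp_force: 0.0
```

```bash
python3 - <<'E'
from h import *
s=read_state();p=capture('wrist');C=cam('wrist',s);print(s['position'],s['force'],s['opening'],s['joint_positions'].round() if hasattr(s['joint_positions'],'round') else s['joint_positions'])
h=(.5955,-.1675,np.radians(-9.5))
R=s['tcp_rot']
for t in(0,2,4):print(t,'delta tool',(R.T@(HW(h,(-115+t,0,128))-s['position'])*1e3).round(1),'knob px',proj(C,HW(h,(-115+t,0,157))).round(1))
print('slot px',proj(C,HW(h,(0,0,115))).round())
cv2.imwrite('pics/w4.png',p[:,:,::-1])
E
```

```text
[ 0.48469554 -0.14928251  0.17969744] [ 0.37121391 -0.74864636 -0.79635318] 0.5012195013793564 [-30.  25. 101.   0.  54.  69.]
0 delta tool [-2.7 -0.3 51.7] knob px [258.2 225.6]
2 delta tool [-0.7 -0.3 51.7] knob px [258.2 223.2]
4 delta tool [ 1.3 -0.3 51.7] knob px [258.2 220.7]
slot px [259.  64.]
```

View pics/w4.png

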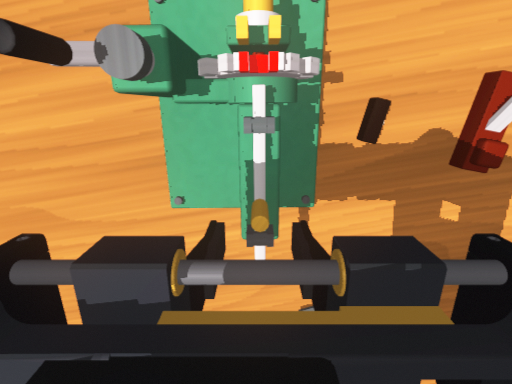

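>>> drive_tool(
  motion=[
    [[0,0,20],[0,0,0]],
    [[0,0,20],[0,0,0]],
    [[0,0,10],[0,0,0]],
    [[0,0,0],[0,0,0]],
  ],
)

```text
time_s: 11.4
position: [0.4844, -0.1489, 0.129]
tcp_rot: [[0.987, -0.159, -0.001], [-0.159, -0.987, 0.001], [-0.002, -0.001, -1.0]]
force: [-1.1, 0.3, 0.3]
opening: 0.501
grasp_force: 0.0
```

>>> drive_tool(
  motion=[
    [[0,0,0],[0,0,0]],
    [[0,0,0],[0,0,0]],
    [[0,0,0],[0,0,0]],
    [[0,0,0],[0,0,0]],
    [[0,0,0],[0,0,0]],
  ],
  gripper=0,
)

```text
time_s: 11.9
position: [0.4849, -0.1505, 0.13]
tcp_rot: [[0.987, -0.158, 0.001], [-0.158, -0.987, -0.003], [0.001, 0.002, -1.0]]
force: [-0.4, -1.4, 0.8]
opening: 0.152
grasp_force: 30.0
```

>>> drive_tool(
  motion=[
    [[0,0,0],[0,0,0]],
    [[0,0,0],[0,0,0]],
  ],
)

```text
time_s: 12.1
position: [0.4849, -0.1504, 0.13]
tcp_rot: [[0.987, -0.159, 0.001], [-0.159, -0.987, -0.002], [0.001, 0.002, -1.0]]
force: [-2.2, -4.7, 1.9]
opening: 0.146
grasp_force: 30.0
```

>>> drive_tool(
  motion=[
    [[7,0.3,0],[0,0,0]],
    [[7,0.3,0],[0,0,0]],
    [[7,0,0],[0,0,0]],
    [[7,0,0],[0,0,0]],
    [[5,0,0],[0,0,0]],
  ],
)

```text
time_s: 12.6
position: [0.5182, -0.1555, 0.1299]
tcp_rot: [[0.987, -0.159, 0.001], [-0.159, -0.987, -0.0], [0.001, 0.0, -1.0]]
force: [-1.7, -3.2, 6.4]
opening: 0.15
grasp_force: 30.0
```

>>> drive_tool(
  motion=[
    [[2,0,0],[0,0,0]],
    [[1.5,0,0],[0,0,0]],
    [[0,0,0],[0,0,0]],
  ],
)

```text
time_s: 12.9
position: [0.5217, -0.1561, 0.13]
tcp_rot: [[0.987, -0.159, 0.002], [-0.159, -0.987, -0.001], [0.002, 0.0, -1.0]]
force: [-1.5, -2.5, 4.4]
opening: 0.15
grasp_force: 30.0
```

>>> drive_tool(
  motion=[
    [[1,0,0],[0,0,0]],
    [[1,0,0],[0,0,0]],
    [[0,0,0],[0,0,0]],
  ],
)

```text
time_s: 13.2
position: [0.5234, -0.1563, 0.1299]
tcp_rot: [[0.987, -0.159, 0.001], [-0.159, -0.987, -0.001], [0.001, 0.0, -1.0]]
force: [-1.9, -2.9, 5.1]
opening: 0.148
grasp_force: 30.0
```

>>> drive_tool(
  motion=[
    [[1,0,0],[0,0,0]],
    [[1,0,0],[0,0,0]],
    [[0,0,0],[0,0,0]],
  ],
)

```text
time_s: 13.5
position: [0.5242, -0.1564, 0.1299]
tcp_rot: [[0.987, -0.159, -0.001], [-0.159, -0.987, -0.0], [-0.001, 0.0, -1.0]]
force: [-3.5, -3.0, 7.0]
opening: 0.151
grasp_force: 30.0
```

>>> drive_tool(
  motion=[
    [[1.5,0,0],[0,0,0]],
    [[1.5,0,0],[0,0,0]],
    [[0,0,0],[0,0,0]],
  ],
)

```text
time_s: 13.8
position: [0.5242, -0.1563, 0.1298]
tcp_rot: [[0.987, -0.158, -0.008], [-0.158, -0.987, 0.001], [-0.008, 0.0, -1.0]]
force: [-8.8, -3.6, 11.3]
opening: 0.15
grasp_force: 30.0
```

>>> drive_tool(
  motion=[
    [[-2.5,0,0],[0,0,0]],
    [[0,0,0],[0,0,0]],
  ],
)

```text
time_s: 14.0
position: [0.5242, -0.1564, 0.1299]
tcp_rot: [[0.987, -0.159, -0.002], [-0.159, -0.987, 0.0], [-0.002, 0.0, -1.0]]
force: [-4.4, -2.1, 7.7]
opening: 0.152
grasp_force: 30.0
```

>>> drive_tool(
  motion=[
    [[0,0,0],[0,0,0]],
    [[0,0,0],[0,0,0]],
    [[0,0,0],[0,0,0]],
    [[0,0,0],[0,0,0]],
    [[0,0,0],[0,0,0]],
  ],
  gripper=0.5,
)

```text
time_s: 14.5
position: [0.5251, -0.1562, 0.1293]
tcp_rot: [[0.987, -0.159, -0.0], [-0.159, -0.987, 0.001], [-0.0, -0.0, -1.0]]
force: [0.5, 0.1, 0.7]
opening: 0.472
grasp_force: 0.0
```

>>> drive_tool(
  motion=[
    [[0,0,-20],[0,0,0]],
    [[0,0,-30],[0,0,0]],
    [[0,0,-30],[0,0,0]],
    [[-30,0,-10],[0,0,0]],
    [[-30,0,-10],[0,0,0]],
  ],
)

```text
time_s: 15.0
position: [0.466, -0.1471, 0.2305]
tcp_rot: [[0.987, -0.159, 0.002], [-0.159, -0.987, -0.001], [0.002, 0.001, -1.0]]
force: [0.8, -0.7, -0.3]
opening: 0.498
grasp_force: 0.0
```

>>> drive_tool(
  motion=[
    [[0,0,0],[0,0,0]],
    [[0,0,0],[0,0,0]],
  ],
)

```text
time_s: 15.2
position: [0.4659, -0.1469, 0.23]
tcp_rot: [[0.987, -0.16, 0.001], [-0.16, -0.987, -0.0], [0.001, 0.0, -1.0]]
force: [-0.0, -0.0, 0.5]
opening: 0.499
grasp_force: 0.0
```

```bash
python3 - <<'E'
from h import *
s=read_state();p=capture('wrist');C=cam('wrist',s);print(s['position'],s['force'])
h=(.5955,-.1675,np.radians(-9.5))
for t in(36,40):print(t,proj(C,HW(h,(-115+t,0,157))).round(1),'tip',proj(C,HW(h,(-16+t,0,118))).round(1))
q=p[0:270,130:390,::-1];cv2.imwrite('pics/w5c.png',cv2.resize(q,None,fx=2.2,fy=2.2,interpolation=2))
E
```

```text
[ 0.46587591 -0.1469326   0.22999176] [-0.01409198 -0.04520886  0.4847628 ]
36 [257.5 142. ] tip [258.   23.6]
40 [257.5 137.3] tip [258.1  18.5]
```

View pics/w5c.png

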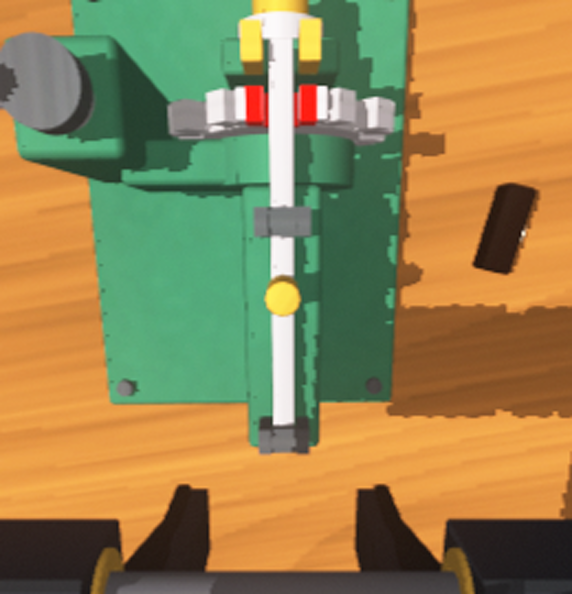

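The bolt passes through the red slot into the keeper. The knob is at about pixel (259, 135.5), and full travel predicts (257.5, 137), so it is home. The robot is clear of everything.

```bash
python3 -c "from rig import hand_in;print(hand_in())"
```

```text
the job is handed in; nothing more can be done
None
```

I wound the crank clockwise about 2.7 turns until the red slot was at the top, then slid the bolt through it to its stop in the keeper. I let go of everything, left the loose tools alone, and handed the job in after about 15 s on the robot's clock.

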